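# Clamp a glued clay dove whistle with a one-hand ratchet clamp

## Robot

A 7-joint arm with a two-finger parallel gripper is mounted at the origin on the work surface. World frame = base frame: x ahead of the robot, y to its left, z up, the work surface at z = 0. Lengths are in m, angles in rad, forces in N, time in s.
With the tool pointing down it reaches from about 0.425 to 0.875 m from the base axis. Payload 4.7 kg.
Tool frame: the origin (TCP) lies midway between the tips of the shut fingers; the grasp point (between the pads) lies 19 mm behind it; z points along the fingers, y is the line along which they close (so a half turn about z gives the same grasp; the last joint's range is limited). The gripper opens to 87 mm and grips with 3 to 60 N. Pads are 19 mm wide; open, the fingers measure 117 mm over their backs; the gripper's body (75 mm by 190 mm) begins 51 mm behind the grasp point.
Start: joints at [1.163, 0.321, -0.07, 1.45, 0.023, 1.371, -0.057], TCP at [0.266, -0.593, 0.223] pointing down, gripper open.
Joint ranges: [-2.86, 2.86], [-0.3, 2.09], [-1.38, 1.24], [0.06, 2.45], [-1.56, 4.7], [0.09, 2.05], [-2.69, 2.69]. Speed limits (rad/s): [2.57, 2.57, 3.14, 3.14, 3.14, 3.14, 3.14].

## Interface

Orientations are given as a rotation vector (axis times angle).
In Python, from bench import ctrl, viewer, sensors gives the robot as it stands (ctrl), with the cameras (viewer) and the readings (sensors).
- The arm moves only by the shell command python3 inch.py FILE [FORCE], which reads ROWS from the file FILE. ROWS is one flat JSON list of numbers that holds 1 to 20 rows one after another, with no inner brackets; each row has 5 numbers: dx, dy, dz in shares of 0.75 m (1.0 is 0.75 m), then a turn about the tool's z in parts of the range, where 1.0 means 2 pi rad, then the opening from 0.0 (shut) to 1.0 (fully open); each row is the pose to reach, as a shift and turn from the pose commanded when the command began, along the tool's axes at that moment; what a row does not reach only later rows make up. A row lasts 1/10 s, in which the tool goes at most 0.05 m and 0.15 rad, less where a joint would pass 70% of its speed; a pose out of reach is approached as far as the arm can. The fingers move at their own pace and stop on an object; FORCE is the grip in N (left out, the last holds). Time passes only in rows, so rows that do not move let the fingers close. It prints the time, the measured TCP pose, the force, the opening and the grip force at its end. No shift or turn number may pass 1 either way. Input that does not fit is refused with a message, and nothing moves.
- sensors.get_state(): the state, without advancing time (a new reading comes with each control period).
- viewer.get_image(name): name is "scene" or "top"; returns the picture (420x560x3 uint8, red, green, blue); there is no depth.
- viewer.camera_model(name): a dict with "vertical_fov" (degrees; the focal length in pixels is half the picture's height over the tangent of half this angle, whatever the lens; pixels are square), "cx", "cy" (the principal point, pixels), "k1" (the pictures are not rectified: a ray, as slopes to the right and down, at radius r is drawn at 1 + k1 r^2 times it, then the intrinsics apply), "rvec" (rotation vector, rad) and "tvec" (3), from world to camera coordinates, as OpenCV has them. Camera axes: x right, y down, z forward; pixel columns grow to the right and rows downward; lengths in m; the calibration is good to about 2 mm. A picture is of the moment at which its call begins. camera_model takes no time and is no camera call.
- ctrl.close_job(): hands the job in; it is judged then, once.
The state is a dict: "time": time; "joint_positions": joint angles; "qd": joint speeds; "joint_torque": joint torques, N m; "position": TCP position; "tool_rot": TCP orientation; "ft_force": force on the tool from outside, world axes, zero at the start; "torque": the same for the moment, N m; "grip_width": opening from 0.0 (shut) to 1.0 (fully open); "grip_force": force on a finger pad.
Only numpy, scipy, OpenCV 4.12 (cv2) and the standard library are available. Lean on these libraries where they do the work, as an engineer would, in place of code of your own. Each camera call takes 0.05 s, during which the arm holds its last target. There are 200 camera calls.

## Task

The two halves of the speckled cream dove whistle have just been glued: with a light grip, lift it and set it upright on the wooden bed of the bench clamp, centred between the two cork faces with its flat sides towards them, and let go of it. Then pump the clamp's orange trigger towards the handle post, again and again (never push the jaw itself), until the jaw's spring pad presses on the dove and its orange stem has sunk in about half way, so that the dove is held firmly between both cork faces without being crushed. Finish while still holding the trigger squeezed like that, and leave the other wares where they are.

Things in the scene. Friction and masses are not known exactly. Their poses are not given: they have to be found in the camera images.
- dove: dove to be clamped: cream clay, coloured speckles, brown seam, 130 g, fragile: pinch lightly (20 to 30 N; breaks above about 60 N a finger). Body a rounded block 56 (x) by 36 (y) by 34 mm high; head and tail stand on it, to 57 mm high; thin beak juts 8 mm past the +x end at 45 mm height. Pinch across the flat ends (x) about 22 mm up; flat sides (+y, -y) go to the cork. Origin: centre of underside
- clamp: bar clamp screwed to the counter; origin on the counter, z up, bar and jaw travel along its y. In its frame: bed top at z = 46 mm; fixed cork face at y = -30 mm, looking to +y; blue handle post at y = -146 to -128, x = -14 to 14, up to z = 158 mm (the highest part); blue head under the post and trigger up to z = 68 mm; base plate 100 by 290 mm
- anvil: the fixed blue jaw with a cork face 44 wide by 34 mm high; origin at the centre of the cork face, which looks along the clamp's +y
- bed: wooden bed on which the dove is to stand, 72 (x) by 150 mm (y) with an 18 mm slot along its middle; origin at the middle of its top, at y = +32 mm, z = 46 mm in the clamp's frame
- jaw: moving blue jaw on the toothed bar, top 88 mm above the counter; origin at bed level under the unpressed pad's face; axes as the clamp's. Closes along its -y: each squeeze carries it 1:1 with the trigger after 0 to 6 mm idle travel (next tooth). A 5 N brake keeps it where left; a pad pressed over 2.5 mm springs back to that when the trigger is let go. 65 to 90 mm between the faces at first
- pad_face: the cork pad on the moving jaw, 34 wide by 30 mm high, on an orange spring stem; origin at the centre of its face, which looks along the clamp's -y; 20 mm above the bed
- pad (a joint): how far the spring pad is pressed into the jaw, m: 0 free, 0.010 fully in (orange stem gone). 1.5 N to begin with, then 1.5 N per mm; when it is fully in the force rises hard and the dove is crushed above 30 N. Wanted: about 0.005
- trigger (a joint): travel of the trigger towards the handle post, m: 0 let go, 0.020 fully squeezed; a spring returns it (2 to 4 N). Force needed: that spring plus 5 N brake plus the pad's force, so about 17 N with the pad half in
- trigger_blade: the orange trigger, an upright blade 24 (x) by 12 (y) mm, from 60 to 158 mm above the counter; its origin is at counter height in the middle of the blade (at y = -90 mm in the clamp's frame when let go); its axes are the clamp's
- trigger_mid (a point): point on the trigger's outer face (facing the clamp's +y) at 140 mm height, where a finger presses: y = -84 mm in the clamp's frame when let go, -104 mm when squeezed. There are 37 mm free between this face and the fixed jaw, which is only 86 mm high
- handle_mid (a point): point on the handle post's outer face (facing the clamp's -y) at 140 mm height. Over handle and trigger it is 62 mm when let go and 42 mm when fully squeezed; a gripper from above closing along the clamp's y can straddle both, pads near the top (40 N from other parts of the hand on it is too much)
- donkey: bystander: pink clay donkey 95 mm long, 127 mm high; origin centre of underside
- cup: bystander: green glazed clay cup, 76 mm wide, 85 mm high; origin centre of underside
- plain_dove: bystander: plain terracotta dove whistle without speckles, same size as the other
- glue_jar: bystander: white glue jar with red cap, 56 mm wide, 75 mm high
- brush: bystander: brush lying on the counter
- rattle: bystander: small wooden rattle with clay beads lying on the counter, 185 mm long

How it is judged:
On the way, in this order (a step that is already met when the one before it is completed fails the run):
1. the dove stands upright on the bed between the cork faces, flat sides towards them, let go (x of dove in the frame of clamp between -0.016 and 0.016 m and y of dove in the frame of clamp above -0.018 m and y of dove in the frame of pad_face below -0.012 m and z of dove in the frame of clamp between 0.042 and 0.05 m and angle between dove's own z axis and vertical below 0.12 rad and angle between the y axis of dove and the y axis of clamp, either way round below 0.2 rad and contact force between the fingers and dove below 0.3 N), for 0.2 s.
2. the trigger is pumped (squeezed 6 mm or more) with the dove standing there (value of joint trigger above 0.006 m and x of dove in the frame of clamp between -0.016 and 0.016 m and y of dove in the frame of clamp above -0.018 m and y of dove in the frame of pad_face below -0.012 m and z of dove in the frame of clamp between 0.042 and 0.05 m and angle between dove's own z axis and vertical below 0.12 rad and angle between the y axis of dove and the y axis of clamp, either way round below 0.2 rad).
At the end, for the whole second after the job is handed in: Dove upright on the bed, within 16 mm of the middle line and 0.2 rad of square, untouched by the fingers; spring pad in by 2 to 9 mm with 2.5 to 20 N on the dove, over 2 N on the fixed face; fingers still press the trigger with over 3 N (all of step 1 and value of joint pad between 0.002 and 0.009 m and contact force between pad_face and dove between 2.5 and 20 N and contact force between anvil and dove above 2 N and contact force between the fingers and trigger_blade above 3 N and value of joint trigger above 0.002 m and linear speed of dove below 0.01 m/s); the arm keeps its last pose, push and grip.
It fails at once if the dove is crushed: more than 30 N from the clamp's pad (contact force between pad_face and dove above 30 N).
It fails at once if the dove is squeezed too hard by the fingers (contact force between the fingers and dove above 120 N).
It fails at once if the dove is set down hard (over 40 N on the bed) or tips over (contact force between dove and bed above 40 N or angle between dove's own z axis and vertical above 0.6 rad).
It fails at once if the robot itself pushes the jaw (over 5 N) (contact force between any of the arm, the fingers and jaw above 5 N).
It fails at once if another ware is moved more than 30 mm (distance of any of donkey, cup, plain_dove, glue_jar, brush, rattle from where it was at the start of the episode above 0.03 m).
It also fails if it takes over 70 s, if anything falls off the work surface, if the arm or the gripper's body presses on something with over 40 N, if the wrist force passes 120 N, or if a joint passes its speed limit or range.

## Working session

There is one attempt and no reset: what is moved stays moved. The work goes in short steps, Python scripts to look and compute and a shell command to move; the robot and the scene stay as the last step left them, time stands still between calls to the robot, and variables do not carry over. Pictures are saved under pics/ and viewed, at most 10 in all, crops included, and the job is handed in when it is done.

```bash
ls; mkdir -p pics
python3 - <<'E'
from bench import ctrl, viewer, sensors
import cv2
for n in("scene","top"):
    cv2.imwrite(f"pics/{n}0.png",viewer.get_image(n)[:,:,::-1]); print(viewer.camera_model(n))
s=sensors.get_state();print({k:s[k] for k in("time","position","tool_rot","grip_width","ft_force")})
E
```

```text
bench.py
inch.py
pics
{'vertical_fov': 56.507423736920856, 'cx': 283.5184541518996, 'cy': 213.51958079561257, 'k1': -0.02037401670056796, 'rvec': array([ 1.59903985,  2.06226794, -0.72389761]), 'tvec': array([ 0.11671166, -0.37184644,  1.53902699])}
{'vertical_fov': 51.086802498118175, 'cx': 282.2603250282263, 'cy': 209.32137166828787, 'k1': -0.13195250712292284, 'rvec': array([ 2.12634239, -2.08239116,  0.23534364]), 'tvec': array([0.02287566, 0.58151727, 1.09009555])}
{'time': 0.1, 'position': array([ 0.26587271, -0.59260033,  0.22157332]), 'tool_rot': array([-3.07036186e+00, -6.57354296e-01,  6.81828351e-04]), 'grip_width': 0.9991832130304066, 'ft_force': array([-0.70430193,  0.20331785,  0.53233365])}
```

View pics/scene0.png

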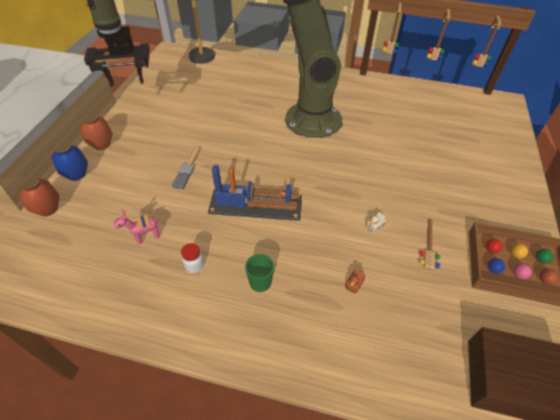

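View pics/top0.png

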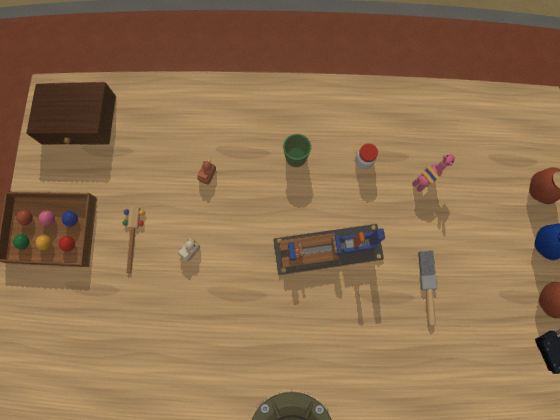

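The scene view shows the clamp at about (255,198) and the cream dove at (376,221). In the top view the clamp spans (278,262) to (381,245) with the post on the right, and the dove is at (189,249). I'll enlarge both from the top view.

```bash
cat > h.py <<'E'
import numpy as np,cv2
from bench import ctrl, viewer, sensors
from scipy.spatial.transform import Rotation as R
def KD(n):
    m=viewer.camera_model(n); f=210/np.tan(np.radians(m["vertical_fov"]/2))
    return np.array([[f,0,m["cx"]],[0,f,m["cy"]],[0,0,1.]]),np.array([m["k1"],0,0,0.]),m["rvec"],m["tvec"]
def ray(n,uv):
    K,D,r,t=KD(n); Rm=cv2.Rodrigues(r)[0]
    p=cv2.undistortPoints(np.array([[uv]],float),K,D)[0,0]
    return -Rm.T@t, Rm.T@np.array([*p,1.])
def cast(n,uv,z):
    o,d=ray(n,uv); return o+d*(z-o[2])/d[2]
def proj(n,P):
    K,D,r,t=KD(n); return cv2.projectPoints(np.array(P,float).reshape(-1,1,3),r,t,K,D)[0][:,0]
def totool(dw):
    s=sensors.get_state(); return R.from_rotvec(s["tool_rot"]).inv().apply(dw)
E
python3 - <<'E'
import cv2,numpy as np
t=cv2.imread("pics/top0.png"); s=cv2.imread("pics/scene0.png")
a=cv2.resize(t[220:280,270:390],(800,400),interpolation=cv2.INTER_CUBIC)
b=cv2.resize(t[232:267,165:212],(376,280)[:2],interpolation=cv2.INTER_CUBIC)
b=cv2.resize(t[234:264,169:209],(400,200)[:2] if 0 else (266,200),interpolation=cv2.INTER_CUBIC)
c=cv2.resize(s[205:235,356:396],(266,200),interpolation=cv2.INTER_CUBIC)
d=np.zeros((600,800,3),np.uint8);d[:400]=a;d[400:,:266]=b;d[400:,266:532]=c
cv2.imwrite("pics/z1.png",d)
E
```

```text
(no output)
```

View pics/z1.png

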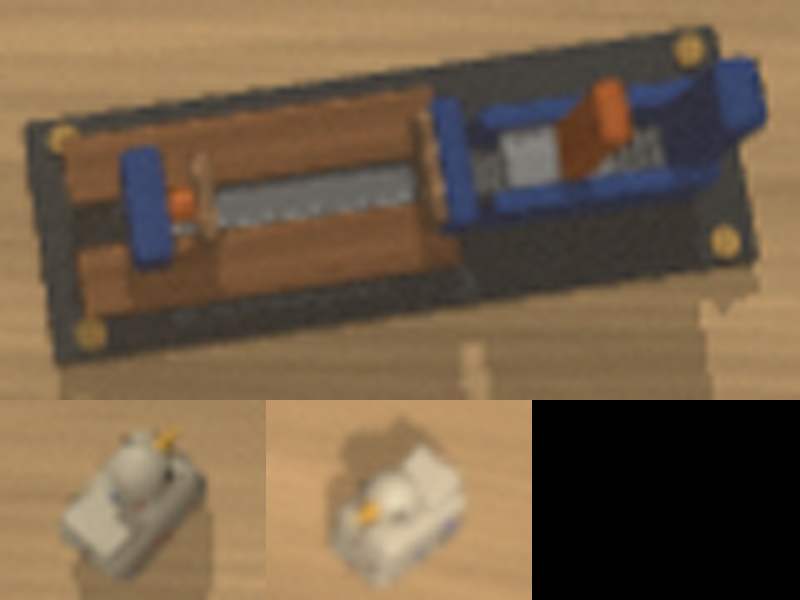

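The crop shows the plate, bed, post and trigger clearly. The dove's beak points up and right in the top view, so its long axis runs from lower left to upper right.

```bash
cat > m.py <<'E'
from h import *
def kab(A,B): # planar rigid A->B
    A=np.array(A,float);B=np.array(B,float);a=A-A.mean(0);b=B-B.mean(0)
    th=np.arctan2((a[:,0]*b[:,1]-a[:,1]*b[:,0]).sum(),(a*b).sum())
    c,s=np.cos(th),np.sin(th);M=np.array([[c,-s],[s,c]])
    t=B.mean(0)-M@A.mean(0); return th,t,(B-(A@M.T+t))
def dove(tag,roi):
    for n in("top","scene"):
        im=viewer.get_image(n)[:,:,::-1].copy(); x0,x1,y0,y1=roi[n]
        hsv=cv2.cvtColor(im,cv2.COLOR_BGR2HSV)[y0:y1,x0:x1]
        m=((hsv[...,1]<75)&(hsv[...,2]>75)).astype(np.uint8)
        c=max(cv2.findContours(cv2.morphologyEx(m,cv2.MORPH_CLOSE,np.ones((3,3))),0,1,)[0],key=cv2.contourArea)+np.array([x0,y0])
        r=cv2.minAreaRect(c); M=cv2.moments(c); cen=(M['m10']/M['m00'],M['m01']/M['m00'])
        p=[cast(n,q,.02)[:2] for q in cv2.boxPoints(r)]
        e=[np.round([np.linalg.norm(p[i+1]-p[i])*1e3,np.degrees(np.arctan2(*(p[i+1]-p[i])[::-1]))],1) for i in(0,1)]
        print(n,cen,cv2.contourArea(c),cast(n,cen,.025),np.mean(p,0),e)
E
python3 - <<'E'
from m import *
print("cams",[ray(n,(280,210))[0] for n in("top","scene")])
f=lambda u,v:(270+(u+.5)/6.6667-.5,220+(v+.5)/6.6667-.5)
bed=[(67,142),(430,88),(460,262),(80,313)]
# clamp x: +y is image-left(world +y) so +x is image-up? (world +x up)
A=[(36,107),(36,-43),(-36,-43),(-36,107)]
B=[cast("top",f(*q),.046)[:2] for q in bed]
print("bed",kab(A,B))
pl=[(27,122),(715,28),(757,262),(60,362)]
P=[cast("top",f(*q),.006)[:2] for q in pl];print("plate",kab([(50,145),(50,-145),(-50,-145),(-50,145)],P))
th,t,_=kab(A,B)
for nm,q,z in[("trig tl",(597,82),.158),("trig br",(632,142),.158),("post tl",(725,62),.158),("post tr",(757,60),.158),("post br",(765,118),.158),("post bl",(725,137),.158),("anvil corners",(432,100),.080),("anv bl",(448,228),.08),("pad top",(200,155),.081),("pad bot",(208,238),.081),("jaw",(124,150),.088),("jaw br",(170,263),.088)]:
    w=cast("top",f(*q),z)[:2]; c,s=np.cos(th),np.sin(th); print(nm,w,np.array([[c,s],[-s,c]])@(w-t))
dove("0",{"top":(165,212,232,267),"scene":(356,396,203,237)})
E
```

```text
cams [array([0.32678451, 0.03335234, 1.19125709]), array([1.26110502, 0.17655578, 0.94812324])]
bed (np.float64(0.15534324367813265), array([  5.42909413, -31.65078557]), array([[-23.94073455, -79.59043684],
       [-47.12409701,  68.45973091],
       [ 23.93986943,  79.58789318],
       [ 47.12496213, -68.45718724]]))
plate (np.float64(0.1576547872712035), array([ 0.48769617, -0.09273133]), array([[ -26.58837413, -150.9021307 ],
       [ -72.07420083,  135.21728368],
       [  26.58860955,  150.90238592],
       [  72.07396541, -135.2175389 ]]))
trig tl [ 0.50842857 -0.1502891 ] [1.23189291e-02 3.18825042e+01]
trig br [ 0.48687169 -0.16259423] [-1.08822132e-02  3.18736825e+01]
post tl [ 0.51660025 -0.19700807] [1.31638849e-02 3.18350835e+01]
post tr [ 0.51754888 -0.20873536] [1.22866635e-02 3.18233507e+01]
post br [ 0.49640884 -0.21108153] [-8.96181739e-03  3.18243035e+01]
post bl [ 0.48925938 -0.1963374 ] [-1.37439863e-02  3.18399763e+01]
anvil corners [ 0.51389259 -0.10007358] [2.54864648e-02 3.19312697e+01]
anv bl [ 0.46450392 -0.10604823] [-2.42318838e-02  3.19330084e+01]
pad top [ 0.49064955 -0.01093389] [1.63149226e-02 3.20229321e+01]
pad bot [ 0.45884865 -0.01438445] [-1.56369115e-02  3.20244433e+01]
jaw [0.49094293 0.01825414] [2.11207223e-02 3.20517233e+01]
jaw br [4.48259354e-01 1.35520585e-04] [-2.38521766e-02  3.20404268e+01]
top (188.0938654841094, 249.21138211382112) 225.5 [0.47479933 0.28545546 0.025     ] [0.4761546  0.28589052] [array([ 55.2, -39. ]), array([  36.5, -129.3])]
scene (376.2838541666667, 222.24131944444443) 192.0 [0.47872825 0.28848533 0.025     ] [0.47302688 0.2874751 ] [array([ 76.2, 146.2]), array([46.3, 38.9])]
```

Run:
```python
from m import *
f=lambda u,v:(270+(u+.5)/6.6667-.5,220+(v+.5)/6.6667-.5)
bed=[(67,142),(430,88),(460,262),(80,313)]
A=np.array([(36,107),(36,-43),(-36,-43),(-36,107)])/1e3
B=[cast("top",f(*q),.046)[:2] for q in bed]
th,t,r=kab(A,B);print("bed",th,t,(r*1e3).round(1))
pl=[(27,122),(715,28),(757,262),(60,362)]
P=[cast("top",f(*q),.010)[:2] for q in pl];print("plate",kab(np.array([(50,145),(50,-145),(-50,-145),(-50,145)])/1e3,P))
c,s=np.cos(th),np.sin(th)
for nm,q,z in[("trig tl",(597,82),.158),("trig br",(632,142),.158),("post tl",(725,62),.158),("post tr",(757,60),.158),("post br",(765,118),.158),("post bl",(725,137),.158),("anv bl",(448,228),.08),("pad top",(212,155),.081),("pad bot",(216,238),.081),("jaw",(124,150),.088),("jaw br",(170,263),.088)]:
    w=cast("top",f(*q),z)[:2];  print(nm,(np.array([[c,s],[-s,c]])@(w-t)*1e3).round(1))
S=sensors.get_state(); M=R.from_rotvec(S["tool_rot"]).as_matrix();print(M.round(3))
y=M[:,1];print("tool y yaw",np.degrees(np.arctan2(y[1],y[0])))
print("to dove above",totool(np.array([.475,.287,.16])-S["position"]))
```

```text
bed 0.15534324367813265 [ 0.48303014 -0.0677288 ] [[-2.1 -3.3]
 [-0.8  1.3]
 [ 1.3  0.8]
 [ 1.7  1.3]]
plate (np.float64(0.15765478727120358), array([ 0.48715313, -0.09230583]), array([[-0.00053117, -0.00182279],
       [-0.00131147,  0.0014748 ],
       [ 0.00076579,  0.00207714],
       [ 0.00107684, -0.00172915]]))
trig tl [ 12.3 -85.5]
trig br [-10.9 -94.3]
post tl [  13.2 -132.9]
post tr [  12.3 -144.6]
post br [  -9.  -143.7]
post bl [ -13.7 -128. ]
anv bl [-24.2 -35. ]
pad top [15.7 50.4]
pad bot [-16.   53.4]
jaw [21.1 83.7]
jaw br [-23.9  72.4]
[[ 0.912  0.409 -0.001]
 [ 0.409 -0.912  0.001]
 [-0.    -0.001 -1.   ]]
tool y yaw -65.83076169077249
to dove above [ 0.55092319 -0.7169553   0.06268852]
```

Careful with the scale: shifts go in shares of 0.75 m and turns go in shares of 2 pi rad. That gives: -0.717 m / 0.75 = -0.956, 0.55 m / 0.75 = 0.7333, -0.47 rad / 6.2832 = -0.0748.

```bash
echo '[0.5867, -0.384, -0.04, -0.0748, 1, 0.5867, -0.384, -0.04, -0.0748, 1, 0.5867, -0.384, -0.04, -0.0748, 1, 0.5867, -0.384, -0.04, -0.0748, 1, 0.5867, -0.384, -0.04, -0.0748, 1, 0.5867, -0.384, -0.04, -0.0748, 1, 0.5867, -0.384, -0.04, -0.0748, 1, 0.5867, -0.384, -0.04, -0.0748, 1, 0.5867, -0.384, -0.04, -0.0748, 1, 0.5867, -0.384, -0.04, -0.0748, 1, 0.5867, -0.384, -0.04, -0.0748, 1, 0.7333, -0.956, 0.08, -0.0748, 1, 0.7333, -0.956, 0.08, -0.0748, 1, 0.7333, -0.956, 0.08, -0.0748, 1, 0.7333, -0.956, 0.08, -0.0748, 1, 0.7333, -0.956, 0.08, -0.0748, 1, 0.7333, -0.956, 0.08, -0.0748, 1, 0.7333, -0.956, 0.08, -0.0748, 1, 0.7333, -0.956, 0.08, -0.0748, 1, 0.7333, -0.956, 0.08, -0.0748, 1]' > next.json && python3 inch.py next.json 25
cat > st.py <<'E'
import sys
from h import *
# st.py [x y z [yawdeg]]: state and tool-axes offset to a world target
S=sensors.get_state();M=R.from_rotvec(S["tool_rot"]).as_matrix();yaw=np.degrees(np.arctan2(M[1,1],M[0,1]))
print(S["time"],S["position"].round(4),"yaw",yaw.round(1),"tilt",M[2].round(3),"ft",S["ft_force"].round(1),S["grip_width"],S["grip_force"])
a=list(map(float,sys.argv[1:]))
if a: print("off",totool(np.array(a[:3])-S["position"]).round(4),"turn",-np.radians((a[3]-yaw+90)%180-90).round(3) if len(a)>3 else "")
E
python3 st.py .475 .287 .005 -39
```

```text
time: 2.2
position: [0.4742, 0.2859, 0.1627]
tool_rot: [2.834, 1.354, 0.001]
ft_force: [0.7, -0.2, -0.2]
grip_width: 1.0
grip_force: 0.0
2.2 [0.4742 0.2859 0.1627] yaw -38.9 tilt [ 0.     0.001 -1.   ] ft [ 0.7 -0.2 -0.2] 0.9996165480768785 0.0
off [ 0.0013 -0.0002  0.1577] turn 0.001
```

To row units: 0.157 m / 0.75 = 0.2093, 0.148 m / 0.75 = 0.1973.

```bash
echo '[0.0013, 0, 0.0533, 0, 1, 0.0013, 0, 0.1067, 0, 1, 0.0013, 0, 0.1333, 0, 1, 0.0013, 0, 0.16, 0, 1, 0.0013, 0, 0.18, 0, 1, 0.0013, 0, 0.1973, 0, 1, 0.0013, 0, 0.2093, 0, 1, 0.0013, 0, 0.2093, 0, 1]' > next.json && python3 inch.py next.json
python3 - <<'E'
from h import *
a=[cv2.resize(viewer.get_image(n)[y:y+60,x:x+80,::-1],(400,300),interpolation=2) for n,x,y in(("top",150,215),("scene",336,185))]
cv2.imwrite("pics/g1.png",np.hstack(a))
E
```

```text
time: 3.0
position: [0.4748, 0.2847, 0.005]
tool_rot: [2.834, 1.355, -0.003]
ft_force: [-0.3, 1.2, 1.9]
grip_width: 0.999
grip_force: 0.0
```

View pics/g1.png

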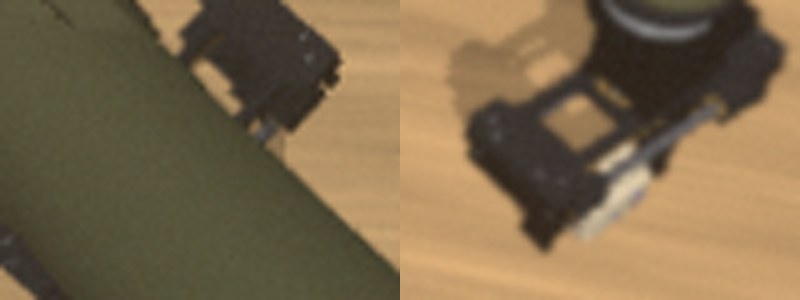

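The arm hides the top view. In the scene view the cream body lies between the fingers, around (620,200) in the picture, so I'll close.

To row units: -0.155 m / 0.75 = -0.2067, -0.12 m / 0.75 = -0.16.

```bash
echo '[0, 0, 0, 0, 0.8, 0, 0, 0, 0, 0.6, 0, 0, 0, 0, 0.5, 0, 0, 0, 0, 0.5, 0, 0, 0, 0, 0.5, 0, 0, 0, 0, 0.5]' > next.json && python3 inch.py next.json 25; echo '[0, 0, -0.0133, 0, 0.5, 0, 0, -0.04, 0, 0.5, 0, 0, -0.0667, 0, 0.5, 0, 0, -0.1067, 0, 0.5, 0, 0, -0.16, 0, 0.5, 0, 0, -0.2067, 0, 0.5, 0, 0, -0.2067, 0, 0.5]' > next.json && python3 inch.py next.json; python3 st.py .4818 -.060 .175 8.9
```

```text
time: 3.7
position: [0.4753, 0.2854, 0.0061]
tool_rot: [-2.834, -1.355, -0.0]
ft_force: [-0.2, -0.3, 0.6]
grip_width: 0.642
grip_force: 24.9
time: 4.4
position: [0.4779, 0.2873, 0.1666]
tool_rot: [2.834, 1.355, 0.015]
ft_force: [-0.0, 0.8, -1.1]
grip_width: 0.642
grip_force: 24.9
4.4 [0.4779 0.2873 0.1666] yaw -38.9 tilt [ 0.008  0.005 -1.   ] ft [-0.   0.8 -1.1] 0.6420559972179287 24.875151948072016
off [-0.2678  0.2211 -0.0096] turn -0.834
```

To row units: -0.268 m / 0.75 = -0.3573, -0.25 m / 0.75 = -0.3333, -0.834 rad / 6.2832 = -0.1327.

```bash
echo '[-0.0533, 0.04, -0.0133, -0.0159, 0.5, -0.1067, 0.08, -0.0133, -0.0318, 0.5, -0.16, 0.1333, -0.0133, -0.0477, 0.5, -0.2133, 0.1733, -0.0133, -0.0637, 0.5, -0.2667, 0.2133, -0.0133, -0.0796, 0.5, -0.3067, 0.2533, -0.0133, -0.0955, 0.5, -0.3333, 0.2733, -0.0133, -0.1114, 0.5, -0.3573, 0.2947, -0.0133, -0.1327, 0.5, -0.3573, 0.2947, -0.0133, -0.1327, 0.5, -0.3573, 0.2947, -0.0133, -0.1327, 0.5, -0.3573, 0.2947, -0.0133, -0.1327, 0.5]' > next.json && python3 inch.py next.json; python3 st.py .4818 -.060 .1 8.9
python3 - <<'E'
from h import *
cv2.imwrite("pics/p1.png",np.vstack([cv2.resize(viewer.get_image(n)[y:y+75,x:x+180,::-1],(720,300),interpolation=2) for n,x,y in(("top",240,205),("scene",180,145))]))
E
```

```text
time: 5.5
position: [0.4787, -0.0608, 0.1706]
tool_rot: [-2.041, -2.387, 0.0]
ft_force: [0.0, 0.7, -2.3]
grip_width: 0.645
grip_force: 24.9
5.5 [ 0.4787 -0.0608  0.1706] yaw 8.9 tilt [ 0.001 -0.001 -1.   ] ft [ 0.   0.7 -2.3] 0.6454689579011207 24.8753664130345
off [0.0003 0.0032 0.0706] turn 0.0
```

View pics/p1.png

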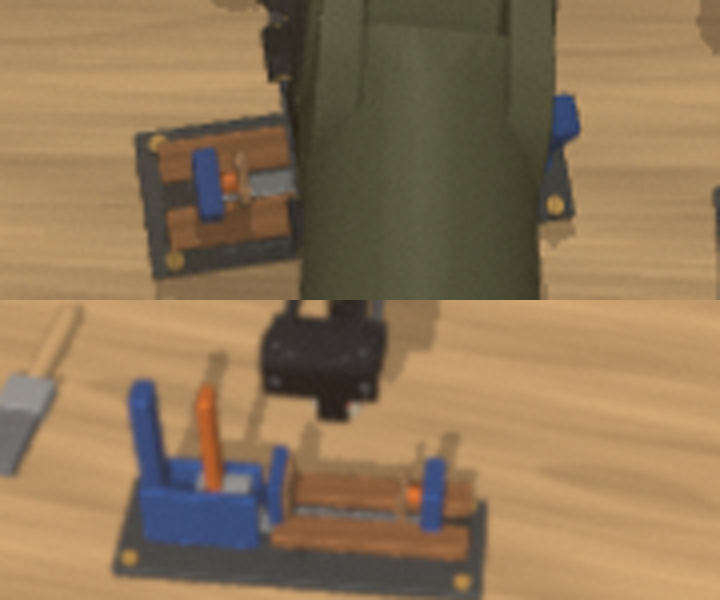

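The gripper stands between the anvil and the moving jaw (scene crop, finger at (335,410), above the bed). I'll lower it.

To row units: 0.11 m / 0.75 = 0.1467, 0.107 m / 0.75 = 0.1427.

```bash
echo '[0, 0.004, 0.04, 0, 0.5, 0, 0.004, 0.08, 0, 0.5, 0, 0.004, 0.1133, 0, 0.5, 0, 0.004, 0.1333, 0, 0.5, 0, 0.004, 0.1427, 0, 0.5, 0, 0.004, 0.1467, 0, 0.5, 0, 0.004, 0.1467, 0, 0.5]' > next.json && python3 inch.py next.json; python3 st.py .4818 -.060 .052 8.9;echo '[0, 0, 0.004, 0, 0.5, 0, 0, 0.004, 0, 0.5]' > next.json && python3 inch.py next.json; python3 st.py; echo '[0, 0, 0.0027, 0, 0.5, 0, 0, 0.004, 0, 0.5, 0, 0, 0.0053, 0, 0.5, 0, 0, 0.0053, 0, 0.5]' > next.json && python3 inch.py next.json; python3 st.py
```

```text
time: 6.3
position: [0.4823, -0.0614, 0.0613]
tool_rot: [2.042, 2.387, 0.0]
ft_force: [0.6, 0.9, -2.0]
grip_width: 0.64
grip_force: 24.9
6.3 [ 0.4823 -0.0614  0.0613] yaw 8.9 tilt [-0.  0. -1.] ft [ 0.6  0.9 -2. ] 0.6403978864827655 24.875202672556043
off [ 0.0014 -0.0003  0.0093] turn 0.0
time: 6.5
position: [0.4823, -0.0618, 0.0584]
tool_rot: [2.042, 2.386, 0.0]
ft_force: [-1.0, -0.5, -1.0]
grip_width: 0.645
grip_force: 24.9
6.5 [ 0.4823 -0.0618  0.0584] yaw 8.9 tilt [-0.001  0.001 -1.   ] ft [-1.  -0.5 -1. ] 0.6451746109490683 24.875151626765728
time: 6.9
position: [0.4818, -0.0617, 0.0538]
tool_rot: [-2.043, -2.387, 0.0]
ft_force: [0.1, -0.0, -2.2]
grip_width: 0.645
grip_force: 24.9
6.9 [ 0.4818 -0.0617  0.0538] yaw 8.9 tilt [ 0. -0. -1.] ft [ 0.1 -0.  -2.2] 0.6452418346314105 24.875286840833724
```

To row units: 0.001 m / 0.75 = 0.0013.

```bash
echo '[0, 0, 0.0013, 0, 0.5, 0, 0, 0.0013, 0, 0.5]' > next.json && python3 inch.py next.json|sed -n 2,4p; echo '[0, 0, 0.0013, 0, 0.5, 0, 0, 0.0013, 0, 0.5]' > next.json && python3 inch.py next.json|sed -n 2,4p;  echo '[0, 0, 0.0013, 0, 0.5, 0, 0, 0.0013, 0, 0.5]' > next.json && python3 inch.py next.json|sed -n 2,4p
```

```text
position: [0.4818, -0.0617, 0.0528]
tool_rot: [-2.043, -2.387, 0.0]
ft_force: [0.2, 0.9, -0.1]
position: [0.482, -0.0617, 0.0521]
tool_rot: [2.043, 2.387, -0.0]
ft_force: [0.3, -1.0, 0.5]
position: [0.4821, -0.0617, 0.052]
tool_rot: [2.043, 2.387, -0.001]
ft_force: [-3.7, 0.9, 8.7]
```

Contact with the bed is felt, so I'll open, rise straight up, and back off to see.

To row units: -0.001 m / 0.75 = -0.0013.

```bash
echo '[0, 0, -0.0013, 0, 0.7, 0, 0, -0.0013, 0, 0.85, 0, 0, -0.0013, 0, 1, 0, 0, -0.0013, 0, 1, 0, 0, -0.0013, 0, 1]' > next.json && python3 inch.py next.json|tail -3; echo '[0, 0, -0.0267, 0, 1, 0, 0, -0.0667, 0, 1, 0, 0, -0.12, 0, 1, 0, 0, -0.1733, 0, 1, 0, 0, -0.2, 0, 1, -0.0533, 0, -0.2, 0, 0, -0.1067, 0, -0.2, 0, 0, -0.16, 0, -0.2, 0, 0, -0.2133, 0, -0.2, 0, 0, -0.2667, 0, -0.2, 0, 0, -0.2667, 0, -0.2, 0, 0, -0.2667, 0, -0.2, 0, 0]' > next.json && python3 inch.py next.json ; python3 st.py
python3 - <<'E'
from h import *
cv2.imwrite("pics/r1.png",np.vstack([cv2.resize(viewer.get_image(n)[y:y+75,x:x+180,::-1],(720,300),interpolation=2) for n,x,y in(("top",240,205),("scene",180,145))]))
E
```

```text
ft_force: [0.3, -0.5, 0.1]
grip_width: 0.959
grip_force: 0.0
time: 9.2
position: [0.5124, -0.2599, 0.2013]
tool_rot: [-2.044, -2.383, -0.001]
ft_force: [-0.2, 0.6, -0.4]
grip_width: 0.449
grip_force: 0.0
9.2 [ 0.5124 -0.2599  0.2013] yaw 8.8 tilt [ 0.001 -0.001 -1.   ] ft [-0.2  0.6 -0.4] 0.44913963041998656 0.0
```

View pics/r1.png

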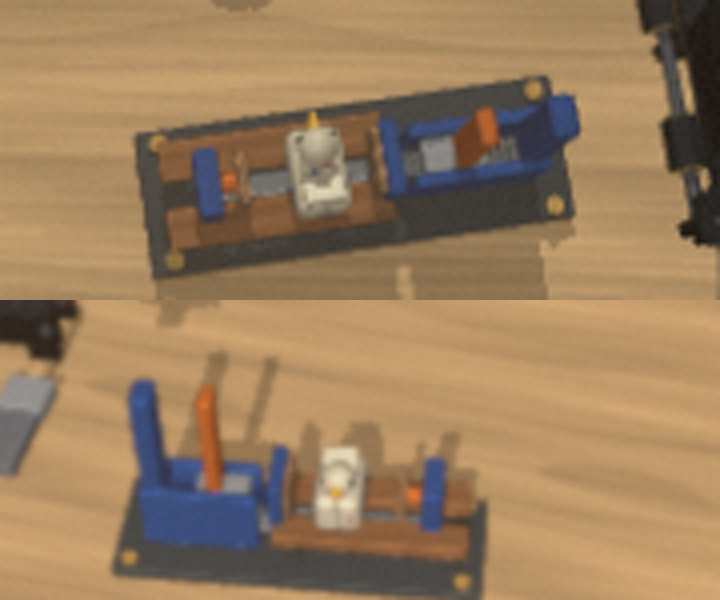

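The dove stands upright and square between the faces (top crop (318,172)). Next I bring the shut fingers to the +y side of the trigger.

```bash
python3 st.py .4926 -.1293 .122 8.9; echo '[0.04, 0, 0, 0, 0, 0.0933, 0, 0, 0, 0, 0.1467, 0, 0, 0, 0, 0.176, 0, 0, 0, 0, 0.176, 0, 0, 0, 0, 0.176, 0, 0, 0, 0]' > next.json && python3 inch.py next.json 60; python3 st.py .4926 -.1293 .122 8.9
```

```text
9.3 [ 0.513  -0.2577  0.2018] yaw 9.0 tilt [ 0.001  0.    -1.   ] ft [-0.3 -0.  -0.3] 0.3571524924805055 0.0
off [ 1.299e-01 -1.000e-04  7.990e-02] turn 0.001
time: 9.9
position: [0.4925, -0.1279, 0.2023]
tool_rot: [2.038, 2.389, -0.001]
ft_force: [0.3, -0.7, 0.4]
grip_width: 0.003
grip_force: 0.0
9.9 [ 0.4925 -0.1279  0.2023] yaw 9.0 tilt [-0.002  0.    -1.   ] ft [ 0.3 -0.7  0.4] 0.003046909351068822 0.0
off [-0.0012 -0.0001  0.0803] turn 0.003
```

Now down, then towards the trigger until it touches.

To row units: 0.08 m / 0.75 = 0.1067, 0.07 m / 0.75 = 0.0933.

```bash
echo '[0, 0, 0.0533, 0, 0, 0, 0, 0.0933, 0, 0, 0, 0, 0.1067, 0, 0, 0, 0, 0.1067, 0, 0]' > next.json && python3 inch.py next.json; echo '[-0.0053, 0, 0, 0, 0, -0.0107, 0, 0, 0, 0, -0.0107, 0, 0, 0, 0, -0.0107, 0, 0, 0, 0]' > next.json && python3 inch.py next.json|sed -n 2,4p;echo '[-0.0027, 0, 0, 0, 0, -0.0053, 0, 0, 0, 0, -0.0053, 0, 0, 0, 0]' > next.json && python3 inch.py next.json|sed -n 2,4p;echo '[-0.0027, 0, 0, 0, 0, -0.0053, 0, 0, 0, 0, -0.0053, 0, 0, 0, 0]' > next.json && python3 inch.py next.json|sed -n 2,4p;echo '[-0.0027, 0, 0, 0, 0, -0.0053, 0, 0, 0, 0, -0.0053, 0, 0, 0, 0]' > next.json && python3 inch.py next.json|sed -n 2,4p
```

```text
time: 10.3
position: [0.4913, -0.1294, 0.1206]
tool_rot: [-2.042, -2.383, 0.002]
ft_force: [0.3, 0.1, 0.6]
grip_width: 0.003
grip_force: 0.0
position: [0.4942, -0.1372, 0.1228]
tool_rot: [2.042, 2.385, 0.001]
ft_force: [0.7, 0.9, -0.6]
position: [0.4945, -0.1405, 0.1221]
tool_rot: [-2.043, -2.387, -0.001]
ft_force: [-0.7, 1.7, 1.0]
position: [0.4949, -0.143, 0.1221]
tool_rot: [-2.04, -2.386, -0.002]
ft_force: [-1.9, 6.4, 3.6]
position: [0.4954, -0.1462, 0.1221]
tool_rot: [-2.039, -2.386, -0.002]
ft_force: [-2.7, 6.0, 4.6]
```

To row units: -0.012 m / 0.75 = -0.016, -0.008 m / 0.75 = -0.0107.

```bash
echo '[-0.0053, 0, 0, 0, 0, -0.0107, 0, 0, 0, 0, -0.016, 0, 0, 0, 0, -0.016, 0, 0, 0, 0, -0.016, 0, 0, 0, 0]' > next.json && python3 inch.py next.json|sed -n 2,4p;echo '[-0.0027, 0, 0, 0, 0, -0.004, 0, 0, 0, 0, -0.004, 0, 0, 0, 0]' > next.json && python3 inch.py next.json|sed -n 2,4p
cat > jaw.py <<'E'
# gap between moving jaw pad and dove in the top and scene pictures (orange stem / blue jaw blob)
from h import *
th,t=.1555,np.array([.483,-.068]);c,s=np.cos(th),np.sin(th)
def world(x,y,z): return [*(np.array([[c,-s],[s,c]])@[x,y]+t),z]
for n in("top","scene"):
    im=viewer.get_image(n);hsv=cv2.cvtColor(im,cv2.COLOR_RGB2HSV)
    m=((hsv[...,0]>100)&(hsv[...,0]<130)&(hsv[...,1]>110)&(hsv[...,2]>50)).astype(np.uint8)
    # jaw strip: only bed zone y -20..110 of the clamp
    q=proj(n,[world(-30,0,0) if 0 else world(a,b,z) for a,b,z in((-.03,-.02,.088),(.03,-.02,.088),(.03,.11,.088),(-.03,.11,.088))]).astype(np.int32)
    k=np.zeros_like(m);cv2.fillConvexPoly(k,q,1)
    v,u=np.nonzero(m*k)
    if len(u)<8: print(n,"no jaw",len(u));continue
    w=cast(n,(u.mean(),v.mean()),.08)[:2]-t;print(n,len(u),"jaw centre y",((-s*w[0]+c*w[1])*1e3).round(1))
E
python3 jaw.py
```

```text
position: [0.4973, -0.1577, 0.1221]
tool_rot: [-2.039, -2.386, -0.003]
ft_force: [-1.7, 7.7, 5.1]
position: [0.4975, -0.1592, 0.1221]
tool_rot: [-2.036, -2.386, -0.004]
ft_force: [-3.7, 10.2, 6.8]
top 55 jaw centre y 62.1
scene 40 jaw centre y 62.6
```

Jaw moved about 16 mm. I'll let go and pump again.

To row units: 0.026 m / 0.75 = 0.0347, 0.02 m / 0.75 = 0.0267.

```bash
echo '[0.0133, 0, 0, 0, 0, 0.0267, 0, 0, 0, 0, 0.0347, 0, 0, 0, 0, 0.0347, 0, 0, 0, 0, 0.0347, 0, 0, 0, 0]' > next.json && python3 inch.py next.json|sed -n 2,4p; python3 jaw.py; echo '[-0.008, 0, 0, 0, 0, -0.0147, 0, 0, 0, 0, -0.0213, 0, 0, 0, 0, -0.0213, 0, 0, 0, 0]' > next.json && python3 inch.py next.json|sed -n 2,4p; echo '[-0.0053, 0, 0, 0, 0, -0.0107, 0, 0, 0, 0, -0.0133, 0, 0, 0, 0, -0.0133, 0, 0, 0, 0]' > next.json && python3 inch.py next.json|sed -n 2,4p; python3 jaw.py
```

```text
position: [0.4936, -0.1386, 0.1218]
tool_rot: [2.043, 2.386, -0.002]
ft_force: [-0.0, -0.8, -0.1]
top 63 jaw centre y 61.9
scene 40 jaw centre y 62.6
position: [0.4959, -0.1516, 0.1218]
tool_rot: [-2.039, -2.384, -0.003]
ft_force: [-2.1, 6.3, 3.7]
position: [0.4971, -0.1592, 0.1218]
tool_rot: [-2.036, -2.384, -0.004]
ft_force: [-4.7, 10.0, 5.9]
top 65 jaw centre y 44.2
scene 38 jaw centre y 44.8
```

To row units: 0.026 m / 0.75 = 0.0347, 0.02 m / 0.75 = 0.0267.

```bash
echo '[0.0133, 0, 0, 0, 0, 0.0267, 0, 0, 0, 0, 0.0347, 0, 0, 0, 0, 0.0347, 0, 0, 0, 0, 0.0347, 0, 0, 0, 0]' > next.json && python3 inch.py next.json|sed -n 2,4p; echo '[-0.008, 0, 0, 0, 0, -0.0147, 0, 0, 0, 0, -0.0147, 0, 0, 0, 0, -0.0147, 0, 0, 0, 0]' > next.json && python3 inch.py next.json|sed -n 2,4p; for i in 1; do python3 st.py; done; echo '[-0.004, 0, 0, 0, 0, -0.008, 0, 0, 0, 0, -0.008, 0, 0, 0, 0]' > next.json && python3 inch.py next.json|sed -n 2,4p; python3 jaw.py
```

```text
position: [0.4939, -0.1386, 0.122]
tool_rot: [2.043, 2.385, -0.001]
ft_force: [-0.2, 0.1, 0.2]
position: [0.4953, -0.1468, 0.122]
tool_rot: [-2.04, -2.385, -0.002]
ft_force: [-2.1, 6.5, 3.4]
14.9 [ 0.4953 -0.1468  0.122 ] yaw 8.9 tilt [ 0.003 -0.001 -1.   ] ft [-2.1  6.5  3.4] 0.0051990789049201 3.2859386689960957
position: [0.4962, -0.1521, 0.122]
tool_rot: [-2.039, -2.385, -0.003]
ft_force: [-2.4, 7.1, 3.7]
top 70 jaw centre y 33.2
scene 42 jaw centre y 34.2
```

Run:
```python
from h import *
cv2.imwrite("pics/c1.png",np.vstack([cv2.resize(viewer.get_image(n)[y:y+75,x:x+180,::-1],(720,300),interpolation=2) for n,x,y in(("top",240,205),("scene",180,145))]))
```

```text
(no output)
```

View pics/c1.png

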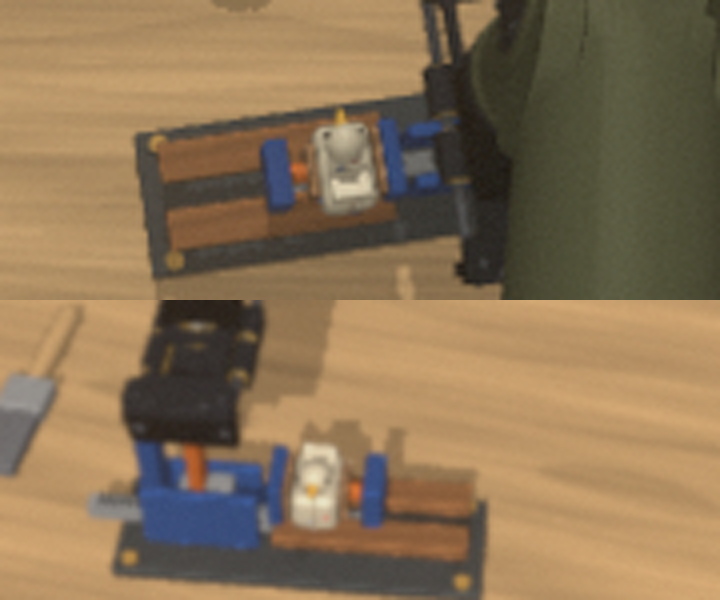

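The pad pushes the dove close to the anvil (top crop: dove (347,165), anvil cork at 383). I continue in small steps, watching the force.

To row units: -0.002 m / 0.75 = -0.0027, -0.001 m / 0.75 = -0.0013.

```bash
echo '[-0.0013, 0, 0, 0, 0, -0.0027, 0, 0, 0, 0, -0.0027, 0, 0, 0, 0]' > next.json && python3 inch.py next.json|sed -n 2,4p; echo '[-0.0013, 0, 0, 0, 0, -0.0027, 0, 0, 0, 0, -0.0027, 0, 0, 0, 0]' > next.json && python3 inch.py next.json|sed -n 2,4p; python3 jaw.py
```

```text
position: [0.4964, -0.1534, 0.122]
tool_rot: [-2.038, -2.385, -0.004]
ft_force: [-2.8, 8.6, 4.9]
position: [0.4966, -0.1546, 0.122]
tool_rot: [-2.037, -2.385, -0.004]
ft_force: [-3.5, 10.5, 5.6]
top 72 jaw centre y 31.1
scene 39 jaw centre y 32.0
```

To row units: -0.003 m / 0.75 = -0.004, -0.002 m / 0.75 = -0.0027.

```bash
echo '[-0.0013, 0, 0, 0, 0, -0.0027, 0, 0, 0, 0, -0.004, 0, 0, 0, 0, -0.004, 0, 0, 0, 0]' > next.json && python3 inch.py next.json|sed -n 2,4p; echo '[-0.0013, 0, 0, 0, 0, -0.0027, 0, 0, 0, 0, -0.0027, 0, 0, 0, 0, -0.0027, 0, 0, 0, 0]' > next.json && python3 inch.py next.json|sed -n 2,4p; python3 jaw.py
```

```text
position: [0.4969, -0.1563, 0.122]
tool_rot: [-2.035, -2.384, -0.005]
ft_force: [-4.9, 12.4, 6.8]
position: [0.4971, -0.1575, 0.122]
tool_rot: [-2.034, -2.384, -0.006]
ft_force: [-5.7, 14.5, 8.3]
top 70 jaw centre y 28.4
scene 39 jaw centre y 29.2
```

To row units: -0.0005 m / 0.75 = -0.0007.

```bash
echo '[-0.0007, 0, 0, 0, 0, -0.0007, 0, 0, 0, 0, -0.0007, 0, 0, 0, 0, -0.0007, 0, 0, 0, 0, -0.0007, 0, 0, 0, 0]' > next.json && python3 inch.py next.json|sed -n 1,4p
python3 - <<'E'
from h import *
cv2.imwrite("pics/c2.png",np.vstack([cv2.resize(viewer.get_image(n)[y:y+45,x:x+110,::-1],(720,295),interpolation=2) for n,x,y in(("top",270,225),("scene",230,170))]))
E
```

```text
time: 17.5
position: [0.4971, -0.1577, 0.122]
tool_rot: [-2.033, -2.384, -0.006]
ft_force: [-5.4, 15.8, 8.4]
```

View pics/c2.png

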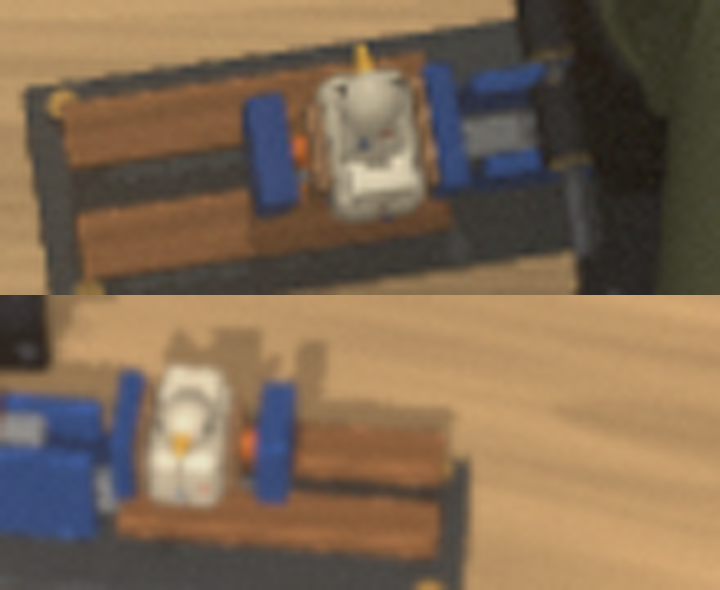

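The dove at (375,150) is squarely held between both corks. The stem at (300,150) is about half sunk, and the trigger force is about 16.7 N, as expected.

```bash
python3 -c "
from bench import ctrl, viewer, sensors
print(ctrl.close_job())"
```

```text
the job is handed in; nothing more can be done
None
```

The job is handed in at about 17.5 s on the robot's clock: the dove stands upright on the bed, held between both cork faces with the pad stem about half in (my estimate from the force and the last picture), and the arm still presses the trigger at about 16.7 N; the judging gave no verdict.

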